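# Check the brightness of a slide-viewing light box with a contact light meter

## Task

Switch on the sloping slide-viewing light box by pressing the round push head near the low end of its control pod right down to its stop and letting it spring back up. Then lift the contact light meter out of its dock and hold it against the light box's screen: nose wholly inside the printed ring, square to the sloping screen, pressed gently so that the sprung rubber shroud at its nose is about half way in, neither barely touching nor bottomed. Keep it there for about three seconds while the reading settles, finish still holding it there, and leave the other things on the bench where they are.

Things in the scene. Friction and masses are not known exactly. Their poses are not given: they have to be found in the camera images.
- lightbox: Fixed white wedge light box. Origin on the bench under the middle of its 200 (x) x 250 (y) mm screen part, whose top slopes up 15 degrees to +x, 40 mm high at the low -x edge, 94 mm at the high edge; rigid white screen 170 x 220 mm, 4 mm proud, slide outlines below, 6 mm stop bar at its low edge. Flat control pod on its -y side (y -190 to -125 mm, 50 mm high) with push head and dimmer knob
- push_top (a point): Centre of the top of the round black push head (plunger switch) on the control pod, nearer the pod's low -x end: 26 mm across, top 74 mm above the bench, 12 mm above its steel collar (42 mm across); pressed straight down. The fixed grey dimmer knob, 26 mm across and 15 mm high, is 85 mm farther to +x. Axes as the light box's
- push (a joint): Travel of the push head in m: 0 up, 0.008 fully down at its stop. Spring: 1.8 N to start it, 6 N fully down; it comes back up by itself
- ring (a point): Centre of the printed black ring (50 mm inside, 54 mm outside, small cross in the middle) on the screen's surface, on its upper half, anywhere along its width. z points out of the screen, square to it (15 degrees off vertical, leaning to the light box's low edge); x points up the slope
- dock: Fixed black dock in which the meter stands: base 90 x 84 x 12 mm, round socket wall 60 mm across outside, 41 mm inside, up to 24 mm above the bench. Origin under its centre
- meter_mid (a point): Middle of the light meter's handle, to grip it: 80 mm from the nose tip. z points up the handle. The meter stands upright in the dock, nose tip down on the socket's floor 12 mm above the bench; 110 mm long, 0.11 kg. Handle: flat-sided grey case 26 mm (its x) x 36 mm (its y), 46 to 102 mm from the nose tip, display on its -x side; narrow black cap above, round collar 38 mm across below, then the shroud
- meter_nose (a point): Centre of the meter's flat nose tip, the end of the rubber shroud (36 mm across); it slides with the shroud. z points along the meter towards the handle
- shroud (a joint): How far the sprung shroud is pushed into the meter, in m: 0 fully out, 0.008 bottomed. Spring: 1.5 N to start it, 3.1 N half way (0.004), 4.7 N at the end; the meter's own weight does not push it in
- dropper: Bystander, leave alone: amber dropper bottle with a rubber teat, 34 mm across, 86 mm tall. Origin under its centre
- reagent: Bystander, leave alone: small capped bottle, 40 mm across, 85 mm tall. Origin under its centre
- loupe: Bystander, leave alone: small round stand magnifier, 42 mm across, 34 mm tall. Origin under its centre
- tally: Bystander, leave alone: round steel tally counter, 48 mm across, 32 mm tall. Origin under its centre
- marker: Bystander, leave alone: marker pen lying flat along its x, 135 mm long, 18 mm high. Origin under its centre
Mind the look-alikes: they are no part of the job. Leave any blue look-alike of the part that bears meter_mid alone.

How it is judged:
By the outcome, as a careful person would: the job done as asked, in the order asked, and still so for the second after the job is handed in, while the arm keeps its last pose, push and grip.
It also fails if it takes over 54 s, if anything falls off the work surface, if the arm or the gripper's body presses on something with over 40 N, if the wrist force passes 120 N, or if a joint passes its speed limit or range.

## Robot

A 6-joint arm with a two-finger parallel gripper is mounted at the origin on the work surface. World frame = base frame: x ahead of the robot, y to its left, z up, the work surface at z = 0. Lengths are in mm, angles in rad, forces in N, time in s.
With the tool pointing down it reaches from about 300 to 775 mm from the base axis. Payload 14.6 kg.
Tool frame: the origin (TCP) lies at the very end of the fingers, on their centre line; the grasp point (between the pads) lies 19 mm behind it; z points along the fingers, y is the line along which they close (so a half turn about z gives the same grasp; the last joint's range is limited). The gripper opens to 94 mm and grips with 3 to 60 N. Pads are 16 mm wide; open, the fingers measure 119 mm over their backs; the gripper's body (75 mm by 177 mm) begins 78 mm behind the grasp point.
Start: joints at [-1.172, 0.3, 1.521, -0, 1.321, -0.067], TCP at [247.018, -491.398, 205.446] pointing down, gripper open.
Joint ranges: [-3.03, 3.03], [-0.79, 2.21], [0.23, 2.52], [-1.04, 4.18], [0, 3.07], [-2.55, 2.55]. Speed limits (rad/s): [2.22, 2.22, 2.57, 3.14, 3.14, 3.14].

## Interface

Orientations are given as [roll, pitch, yaw] about the fixed x, y, z axes, in that order (R = Rz(yaw) Ry(pitch) Rx(roll)).
In Python, from cell import manip gives the robot as it stands. The module is installed in compiled form; this text tells all that it offers.
- The arm moves only by the shell command python3 -m inch 'ROWS' [FORCE]. ROWS is JSON, a list of rows, each an object of numbers: "gripper": the opening, from 0 (shut) to 1 (fully open); "dx", "dy", "dz": the shift along the world's x, y, z in m; "wx", "wy", "wz": the turn, a rotation vector about the world's x, y, z in degrees. A call has exactly 5 rows; each row is the pose to reach, as a shift and turn from the pose commanded when the call began; what a row does not reach only later rows make up. A row lasts 1/12 s, in which the tool goes at most 41.7 mm and 7.16 degrees, less where a joint would pass 70% of its speed; a pose out of reach is approached as far as the arm can. A call with a gripper value outside its range is refused whole. The fingers move at their own pace and stop on an object; FORCE is the grip in N (left out, the last holds). Time passes only in rows, so rows that repeat a pose let the fingers close, or fill a call up. It gives the time, the measured TCP pose, the force, the opening and the grip force at its end, in the units of the state.
- manip.read_state(): the state, without advancing time (a new reading comes with each control period).
- manip.camera(name): name is "scene" or "top" or "wrist"; returns the picture (400x640x3 uint8, blue, green, red); there is no depth.
- manip.camera_info(name): a dict with "camera_matrix" (3x3 intrinsics, pixels), "R" (3x3) and "t" (3): a world point X has camera coordinates R X + t; the wrist camera has in their place "tool_from_camera" (4x4, takes a point from camera to tool coordinates, whose origin is the TCP and whose axes are the flange's). Camera axes: x right, y down, z forward; pixel columns grow to the right and rows downward; lengths in mm; the calibration is good to about 2 mm. A picture is of the moment at which its call begins: read the wrist's pose just before it. camera_info takes no time and is no camera call.
- manip.sign_off(): hands the job in; it is judged then, once.
The state is a dict: "clock": time; "joints": joint angles; "qd": joint speeds; "effort": joint torques, N m; "eef_pos": TCP position; "eef_rot": TCP orientation; "wrist_force": force on the tool from outside, world axes, zero at the start; "moment": the same for the moment, N m; "finger_gap": finger opening in mm; "finger_force": force on a finger pad.
Only numpy, scipy, OpenCV 4.12 (cv2) and the standard library are available. Lean on these libraries where they do the work, as an engineer would, in place of code of your own. Each camera call takes 0.05 s, during which the arm holds its last target. There are 200 camera calls.

## Working session

There is one attempt and no reset: what is moved stays moved. The work goes in short steps, Python scripts to look and compute and a shell command to move; the robot and the scene stay as the last step left them, time stands still between calls to the robot, and variables do not carry over. Pictures are saved under pics/ and viewed, at most 10 in all, crops included, and the job is handed in when it is done.

```bash
mkdir -p pics; python3 - <<'E'
from cell import manip
import cv2,numpy as np
s=manip.read_state();print(s)
for n in("top","scene"):
    im=manip.camera(n);cv2.imwrite(f"pics/{n}0.png",im)
    i=manip.camera_info(n);print(n,i)
print(manip.camera_info("wrist"))
E
```

```text
{'clock': 0.0, 'joints': array([-1.17162508e+00,  3.00461183e-01,  1.52158498e+00, -2.48910545e-05,
        1.32070959e+00, -6.66187684e-02]), 'qd': array([ 0.00161705, -0.00131873,  0.00148986,  0.00072306,  0.00012179,
        0.00058101]), 'effort': array([-4.39662963e-04, -5.31802726e+01, -3.52736056e+01,  7.08753197e-02,
        2.43863388e-02, -8.89891680e-05]), 'eef_pos': array([ 246.89888255, -491.16857548,  204.89012345]), 'eef_rot': array([-3.14043053e+00, -5.33710539e-05,  4.65796157e-01]), 'wrist_force': array([-0.40450385,  0.07812561, -0.13002605]), 'moment': array([ 0.04089183, -0.00213744, -0.00965236]), 'finger_force': 0.0, 'finger_gap': 93.62093136152934}
top {'camera_matrix': array([[364.82155944,   0.        , 324.35677851],
       [  0.        , 364.82155944, 198.57568   ],
       [  0.        ,   0.        ,   1.        ]]), 'R': array([[ 0.02779807, -0.99936141,  0.0224507 ],
       [-0.99281103, -0.03021766, -0.11581514],
       [ 0.11641959, -0.01906987, -0.99301703]]), 't': array([  31.25577997,  537.75917604, 1018.41975814])}
scene {'camera_matrix': array([
[... 228 characters left out ...]
3847e-01, -1.68021305e-01, -5.90993512e-01],
       [-5.78111526e-01,  1.22721190e-01, -8.06676250e-01]]), 't': array([-167.44715758, -327.15936936, 1695.46793221])}
{'camera_matrix': array([[308.84491776,   0.        , 318.67461636],
       [  0.        , 308.84491776, 198.55457676],
       [  0.        ,   0.        ,   1.        ]]), 'tool_from_camera': array([[-1.01524225e-03, -9.63723301e-01, -2.66901422e-01,
         7.80877416e+01],
       [ 9.99999485e-01, -9.76273207e-04, -2.78696498e-04,
         9.66702053e-01],
       [ 8.01760164e-06, -2.66901567e-01,  9.63723795e-01,
        -1.78438735e+02],
       [ 0.00000000e+00,  0.00000000e+00,  0.00000000e+00,
         1.00000000e+00]])}
```

View pics/top0.png

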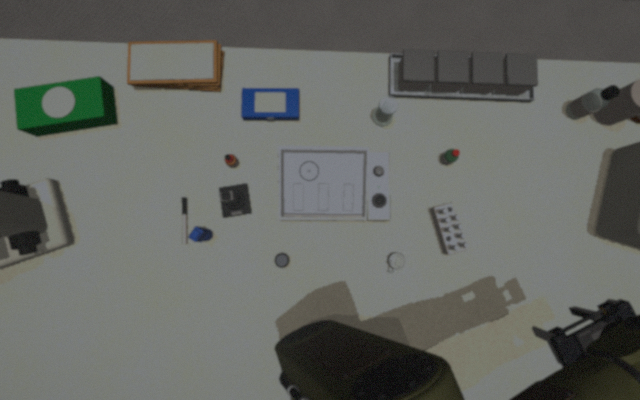

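View pics/scene0.png

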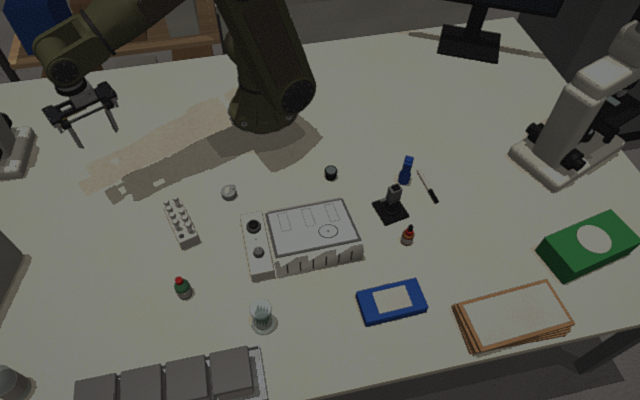

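Top view: the light box is at (323,185), with the ring at (309,171), the black push head at (379,200) and the grey knob at (378,171). The dock with the grey meter is at (235,200), the marker at (185,220) and the dropper at (231,160).

Things that could be taken for the meter: the grey one in the dock (top 235,200; scene 393,195), which fits the description; the blue one (top 200,234; scene 406,168), which is the look-alike; and the dropper (scene 407,235). For the push head: the black one nearer the robot (379,200) versus the knob (378,171).

```bash
python3 - <<'E'
import cv2,numpy as np
t=cv2.imread("pics/top0.png");s=cv2.imread("pics/scene0.png")
f=lambda a:cv2.convertScaleAbs(a,alpha=1.5)
a=cv2.resize(t[140:240,210:400],None,fx=4,fy=4,interpolation=cv2.INTER_CUBIC)
cv2.imwrite("pics/c1.png",f(a))
b=cv2.resize(s[150:285,235:435],None,fx=4,fy=4,interpolation=cv2.INTER_CUBIC)
cv2.imwrite("pics/c2.png",f(b))
E
```

```text
(no output)
```

View pics/c1.png

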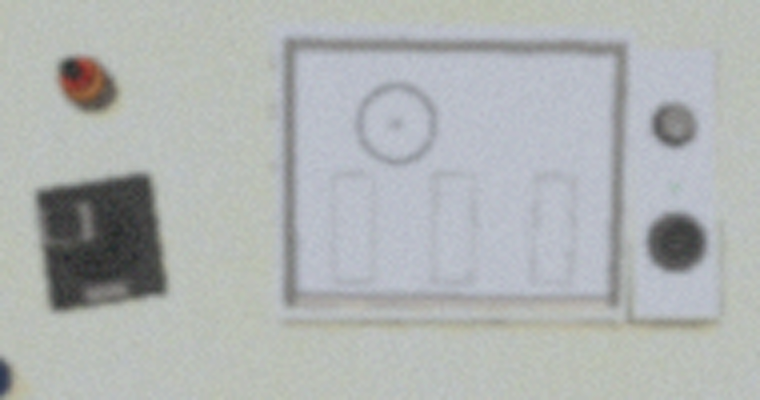

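View pics/c2.png

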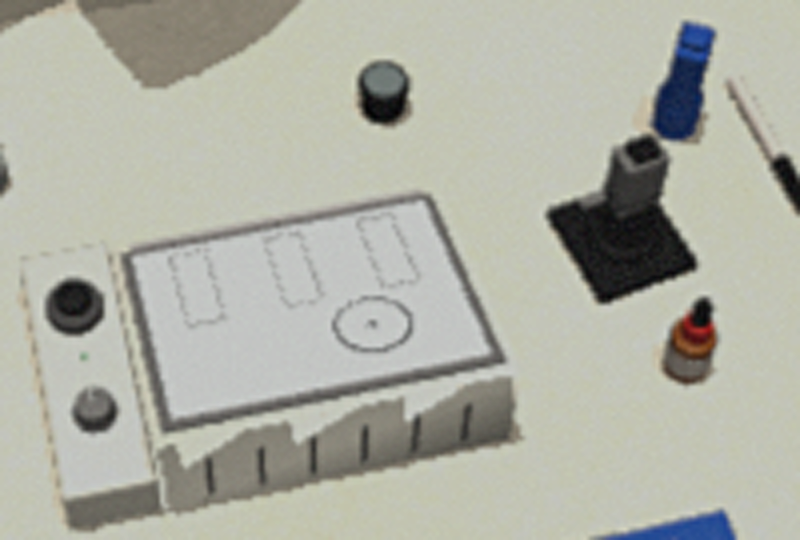

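Crop 1 (top, x4): ring centre at (396,123), push head at (677,241), dock corners at (38,190), (150,175), (166,293) and (54,310). Crop 2 (scene, x4): ring centre at (373,324), push top at (75,298), grey meter cap at (643,148), with the blue look-alike behind it at (685,80).

```bash
cat > h.py <<'E'
import numpy as np,cv2
from cell import manip
from scipy.optimize import least_squares
from scipy.spatial.transform import Rotation as Ro
CI={n:manip.camera_info(n) for n in("top","scene")}
def proj(n,X):
    c=CI[n];p=np.atleast_2d(X)@c["R"].T+c["t"];p=p@c["camera_matrix"].T
    return p[:,:2]/p[:,2:]
def atz(n,uv,z):
    c=CI[n];d=c["R"].T@np.linalg.solve(c["camera_matrix"],[*uv,1]);o=-c["R"].T@c["t"]
    return o+d*(z-o[2])/d[2]
T=lambda u,v:((u+.5)/4-.5+210,(v+.5)/4-.5+140)
S=lambda u,v:((u+.5)/4-.5+235,(v+.5)/4-.5+150)
def tri(a,b):
    f=lambda X:np.r_[proj("top",X)[0]-a,proj("scene",X)[0]-b]
    r=least_squares(f,[500,0,50]);return r.x,np.round(r.fun,2)
E
python3 - <<'E'
from h import *
np.set_printoptions(precision=1,suppress=True)
print("ring",tri(T(396,123),S(373,324)))
print("push",tri(T(677,241),S(75,298)),atz("top",T(677,241),74),atz("scene",S(75,298),74))
print("knob",tri(T(674,123),S(94,400)))
print("mtop",tri(T(66,218),S(645,148)),atz("top",T(66,218),122),atz("scene",S(645,148),122))
d=[atz("top",T(*p),12) for p in((38,190),(150,175),(166,293),(54,310))]
print("dock",np.mean(d,0),d)
sc=[S(*p) for p in((122,253),(430,193),(505,362),(165,430))]
tc=[T(*p) for p in((618,303),(289,303),(285,40),(627,43))]
# screen corners: low -y, low +y, high +y, high -y
c,s=np.cos(np.pi/12),np.sin(np.pi/12)
def pts(q,sx,sy):
    u=np.array([[-sx,-sy],[-sx,sy],[sx,sy],[sx,-sy]])/2
    L=np.c_[u[:,0]*c-4*s,u[:,1],67+u[:,0]*s+4*c]
    return Ro.from_euler('z',q[2]).apply(L)+[q[0],q[1],0]
for use in("ts","t","s"):
    def f(q):
        P=pts(q,170,220);r=[]
        if "t" in use:r.append(proj("top",P)-tc)
        if "s" in use:r.append(proj("scene",P)-sc)
        return np.concatenate(r).ravel()
    r=least_squares(f,[600,0,0]);print(use,r.x[:2],np.degrees(r.x[2]),r.fun)
E
```

```text
ring (array([607.5,  93.2,  82.3]), array([ 0.1,  0. ,  0.1, -0. ]))
push (array([ 533.3, -104.6,   66.9]), array([0.1, 0. , 0.1, 0. ])) [ 532.5 -103.1   74. ] [ 538.  -104.8   74. ]
knob (array([ 617. , -102.7,   64.9]), array([0.4, 0.1, 0.4, 0. ]))
mtop (array([529.8, 306.4, 124.1]), array([-0.5, -0.1, -0.6,  0.1])) [529.8 305.6 122. ] [528.3 308.9 122. ]
dock [526.6 306.1  12. ] [array([563.1, 354.7,  12. ]), array([576.8, 273.9,  12. ]), array([490.6, 257.8,  12. ]), array([475.9, 337.8,  12. ])]
ts [576.8  52. ] 1.3505017250400926 [-2.2 -2.2  1.9 -2.7  2.5  2.  -2.9  2.1  2.4  1.5 -1.7  2.4 -3.2 -1.6
  1.6 -2. ]
t [576.2  51.6] 1.462059565613754 [-2.  -2.1  2.1 -2.4  2.6  2.3 -2.8  2.2]
s [577.6  52.4] 1.210820208044221 [ 2.7  1.6 -1.4  2.6 -3.  -1.2  1.7 -1.8]
```

The ring triangulates to z = 82, which is plausible on the upper half. The push head comes out at about (533,-104) and the box yaw at about 1.4°. The meter top comes out at z = 124 against 122 expected, and the dock yaw at about 10°. I'll move above the push head with the gripper closing, turning the tool on the way.

```bash
python3 -m inch '[{"gripper":0,"dx":0.024,"dy":0.032,"wz":7},{"gripper":0,"dx":0.048,"dy":0.064,"wz":14},{"gripper":0,"dx":0.072,"dy":0.096,"wz":21},{"gripper":0,"dx":0.096,"dy":0.128,"wz":28},{"gripper":0,"dx":0.12,"dy":0.16,"wz":35}]' 10
python3 -m inch '[{"gripper":0,"dx":0.024,"dy":0.032,"wz":7},{"gripper":0,"dx":0.048,"dy":0.064,"wz":14},{"gripper":0,"dx":0.072,"dy":0.096,"wz":21},{"gripper":0,"dx":0.096,"dy":0.128,"wz":28},{"gripper":0,"dx":0.12,"dy":0.16,"wz":35}]'
python3 -m inch '[{"gripper":0,"dx":0.018,"dy":0.026,"dz":-0.01},{"gripper":0,"dx":0.036,"dy":0.05,"dz":-0.03},{"gripper":0,"dx":0.046,"dy":0.066,"dz":-0.05},{"gripper":0,"dx":0.046,"dy":0.066,"dz":-0.06},{"gripper":0,"dx":0.046,"dy":0.066,"dz":-0.06}]'
python3 - <<'E'
from h import *
s=manip.read_state();print(s["eef_pos"],s["eef_rot"],s["wrist_force"],s["finger_gap"])
np.save("w1.npy",np.r_[s["eef_pos"],s["eef_rot"]])
im=manip.camera("wrist");cv2.imwrite("pics/w1.png",im)
E
```

```text
[ 246.92516745 -491.2108994   204.96895141] [-3.14063052e+00 -6.50596719e-05  4.65801308e-01] [-0.60798956  0.73689863  0.05601761] 93.97435983947865validation failed for argument at $[0]...
validation failed for argument at $[0]...
validation failed for argument at $[0]...
```

View pics/w1.png

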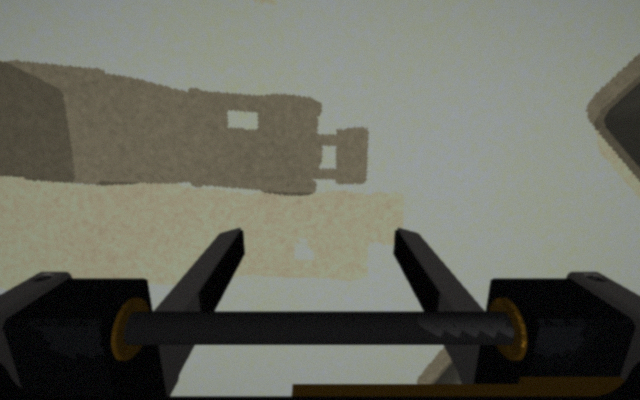

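The rows were refused and the arm hasn't moved; the wrist picture shows only bare bench between the fingers. Each row probably needs every key, so I'll try one call that way.

```bash
python3 -m inch '[{"gripper":0,"dx":0.024,"dy":0.032,"dz":0,"wx":0,"wy":0,"wz":7},{"gripper":0,"dx":0.048,"dy":0.064,"dz":0,"wx":0,"wy":0,"wz":14},{"gripper":0,"dx":0.072,"dy":0.096,"dz":0,"wx":0,"wy":0,"wz":21},{"gripper":0,"dx":0.096,"dy":0.128,"dz":0,"wx":0,"wy":0,"wz":28},{"gripper":0,"dx":0.12,"dy":0.16,"dz":0,"wx":0,"wy":0,"wz":35}]' 10
```

```text
clock: 0.57
eef_pos: [367.7, -329.7, 205.4]
eef_rot: [-3.141, -0.0, 1.082]
wrist_force: [0.2, 0.3, -0.1]
finger_gap: 64.2
finger_force: 0.0
```

```bash
python3 -m inch '[{"gripper":0,"dx":0.024,"dy":0.032,"dz":0,"wx":0,"wy":0,"wz":7},{"gripper":0,"dx":0.048,"dy":0.064,"dz":0,"wx":0,"wy":0,"wz":14},{"gripper":0,"dx":0.072,"dy":0.096,"dz":0,"wx":0,"wy":0,"wz":21},{"gripper":0,"dx":0.096,"dy":0.128,"dz":0,"wx":0,"wy":0,"wz":28},{"gripper":0,"dx":0.12,"dy":0.16,"dz":0,"wx":0,"wy":0,"wz":35}]'
python3 -m inch '[{"gripper":0,"dx":0.018,"dy":0.026,"dz":-0.01,"wx":0,"wy":0,"wz":0},{"gripper":0,"dx":0.036,"dy":0.05,"dz":-0.03,"wx":0,"wy":0,"wz":0},{"gripper":0,"dx":0.046,"dy":0.066,"dz":-0.05,"wx":0,"wy":0,"wz":0},{"gripper":0,"dx":0.046,"dy":0.066,"dz":-0.06,"wx":0,"wy":0,"wz":0},{"gripper":0,"dx":0.046,"dy":0.066,"dz":-0.06,"wx":0,"wy":0,"wz":0}]'
python3 - <<'E'
from h import *
s=manip.read_state();print(s["eef_pos"],s["eef_rot"],s["wrist_force"],s["finger_gap"],s["joints"])
np.save("w1.npy",np.r_[s["eef_pos"],s["eef_rot"]])
im=manip.camera("wrist");cv2.imwrite("pics/w2.png",cv2.convertScaleAbs(im,alpha=1.3))
E
```

```text
clock: 0.98
eef_pos: [487.8, -169.5, 205.4]
eef_rot: [-3.142, -0.0, 1.694]
wrist_force: [0.2, -0.4, -0.2]
finger_gap: 30.8
finger_force: 0.0
clock: 1.4
eef_pos: [532.0, -104.7, 143.0]
eef_rot: [-3.138, -0.001, 1.689]
wrist_force: [-0.7, -0.7, -0.7]
finger_gap: 0.6
finger_force: 0.0
[ 532.03090985 -104.68855204  142.9682777 ] [-3.13751103e+00 -1.46221941e-03  1.68917353e+00] [-0.68832569 -0.70404301 -0.71346376] 0.5645320773184828 [-2.61761031e-01  3.44489857e-01  1.61358091e+00 -1.68883496e-04
  1.18785469e+00 -3.80077773e-01]
```

View pics/w2.png

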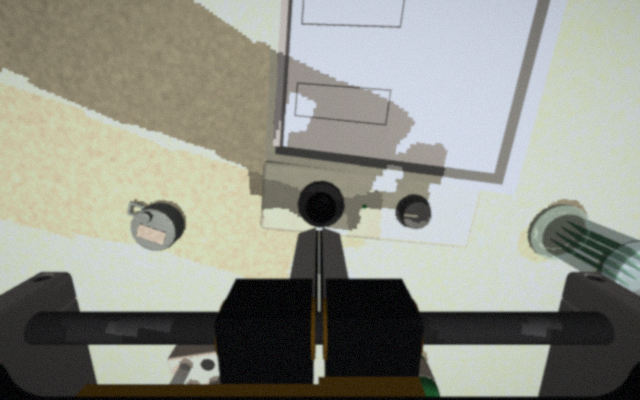

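The wrist picture shows the push head at (321,204) and the knob at (413,211), with the closed fingertips at (319,235).

```bash
cat >> h.py <<'E'
WI=manip.camera_info("wrist")
def watz(pose,uv,z):
    R=Ro.from_euler('xyz',pose[3:]).as_matrix();M=WI["tool_from_camera"]
    o=R@M[:3,3]+pose[:3];d=R@M[:3,:3]@np.linalg.solve(WI["camera_matrix"],[*uv,1])
    return o+d*(z-o[2])/d[2]
E
python3 - <<'E'
from h import *
p=np.load("w1.npy")
print(watz(p,(321,204),74),watz(p,(413,209),65), watz(p,(413,212),65))
E
```

```text
[ 533.89716443 -100.6798103    74.        ] [614.10157926 -98.34353989  65.        ] [ 614.64153736 -101.03313173   65.        ]
```

```bash
python3 -m inch '[{"gripper":0,"dx":0.001,"dy":0.003,"dz":-0.025,"wx":0,"wy":0,"wz":0},{"gripper":0,"dx":0.001,"dy":0.003,"dz":-0.05,"wx":0,"wy":0,"wz":0},{"gripper":0,"dx":0.001,"dy":0.003,"dz":-0.062,"wx":0,"wy":0,"wz":0},{"gripper":0,"dx":0.001,"dy":0.003,"dz":-0.067,"wx":0,"wy":0,"wz":0},{"gripper":0,"dx":0.001,"dy":0.003,"dz":-0.067,"wx":0,"wy":0,"wz":0}]'
python3 -m inch '[{"gripper":0,"dx":0,"dy":0,"dz":-0.002,"wx":0,"wy":0,"wz":0},{"gripper":0,"dx":0,"dy":0,"dz":-0.004,"wx":0,"wy":0,"wz":0},{"gripper":0,"dx":0,"dy":0,"dz":-0.006,"wx":0,"wy":0,"wz":0},{"gripper":0,"dx":0,"dy":0,"dz":-0.008,"wx":0,"wy":0,"wz":0},{"gripper":0,"dx":0,"dy":0,"dz":-0.008,"wx":0,"wy":0,"wz":0}]'
```

```text
clock: 1.87
eef_pos: [533.8, -103.1, 78.6]
eef_rot: [-3.141, -0.0, 1.687]
wrist_force: [0.6, 0.1, -0.0]
finger_gap: 0.4
finger_force: 0.0
clock: 2.28
eef_pos: [534.6, -102.6, 70.9]
eef_rot: [3.14, 0.001, 1.688]
wrist_force: [1.9, -1.9, 3.7]
finger_gap: 0.5
finger_force: 1.7
```

```bash
python3 -m inch '[{"gripper":0,"dx":0,"dy":0,"dz":-0.002,"wx":0,"wy":0,"wz":0},{"gripper":0,"dx":0,"dy":0,"dz":-0.004,"wx":0,"wy":0,"wz":0},{"gripper":0,"dx":0,"dy":0,"dz":-0.005,"wx":0,"wy":0,"wz":0},{"gripper":0,"dx":0,"dy":0,"dz":-0.006,"wx":0,"wy":0,"wz":0},{"gripper":0,"dx":0,"dy":0,"dz":-0.006,"wx":0,"wy":0,"wz":0}]'
```

```text
clock: 2.7
eef_pos: [534.7, -102.6, 66.0]
eef_rot: [3.14, 0.001, 1.688]
wrist_force: [-3.8, -1.5, 18.5]
finger_gap: 0.4
finger_force: 9.7
```

It reached the stop: z is 66.0, exactly 8 mm below 74, and the force rose to 18.5 N. I'll release it and go towards the meter.

```bash
python3 -m inch '[{"gripper":0,"dx":0,"dy":0,"dz":0.008,"wx":0,"wy":0,"wz":0},{"gripper":0,"dx":0,"dy":0,"dz":0.03,"wx":0,"wy":0,"wz":0},{"gripper":0,"dx":0,"dy":0,"dz":0.065,"wx":0,"wy":0,"wz":0},{"gripper":0,"dx":0,"dy":0.005,"dz":0.105,"wx":0,"wy":0,"wz":0},{"gripper":0,"dx":0,"dy":0.025,"dz":0.14,"wx":0,"wy":0,"wz":0}]'
python3 -m inch '[{"gripper":0.6,"dx":0,"dy":0.038,"dz":0.01,"wx":0,"wy":0,"wz":1},{"gripper":0.6,"dx":0,"dy":0.076,"dz":0.02,"wx":0,"wy":0,"wz":2},{"gripper":0.6,"dx":0,"dy":0.115,"dz":0.03,"wx":0,"wy":0,"wz":3},{"gripper":0.6,"dx":0,"dy":0.155,"dz":0.03,"wx":0,"wy":0,"wz":3.6},{"gripper":0.6,"dx":0,"dy":0.195,"dz":0.03,"wx":0,"wy":0,"wz":3.6}]'
python3 -m inch '[{"gripper":0.6,"dx":0,"dy":0.04,"dz":0,"wx":0,"wy":0,"wz":0},{"gripper":0.6,"dx":0,"dy":0.08,"dz":0,"wx":0,"wy":0,"wz":0},{"gripper":0.6,"dx":-0.002,"dy":0.11,"dz":0,"wx":0,"wy":0,"wz":0},{"gripper":0.6,"dx":-0.004,"dy":0.12,"dz":0,"wx":0,"wy":0,"wz":0},{"gripper":0.6,"dx":-0.004,"dy":0.12,"dz":0,"wx":0,"wy":0,"wz":0}]'
python3 - <<'E'
from h import *
s=manip.read_state();print(s["eef_pos"],s["eef_rot"],s["wrist_force"],s["finger_gap"],s["joints"])
np.save("w2.npy",np.r_[s["eef_pos"],s["eef_rot"]])
im=manip.camera("wrist");cv2.imwrite("pics/w3.png",cv2.convertScaleAbs(im,alpha=1.3))
cv2.imwrite("pics/top1.png",manip.camera("top"))
E
```

```text
clock: 3.12
eef_pos: [533.5, -78.4, 206.0]
eef_rot: [-3.141, -0.0, 1.686]
wrist_force: [0.7, -0.0, -1.0]
finger_gap: 0.5
finger_force: 0.0
clock: 3.53
eef_pos: [533.5, 119.6, 234.6]
eef_rot: [-3.141, -0.0, 1.751]
wrist_force: [1.2, 0.1, -0.7]
finger_gap: 30.5
finger_force: 0.0
clock: 3.95
eef_pos: [529.1, 239.5, 233.6]
eef_rot: [-3.14, 0.0, 1.753]
wrist_force: [-0.1, -0.3, 0.3]
finger_gap: 56.3
finger_force: 0.0
[529.09248611 239.51989918 233.57590178] [-3.13984980e+00  1.74591519e-05  1.75344489e+00] [-0.07474936 -0.34906707  0.30440193] 56.3299325963085 [3.61899307e-01 3.50812948e-01 1.38844847e+00 2.97687339e-04
 1.40404928e+00 1.79201101e-01]
```

View pics/w3.png

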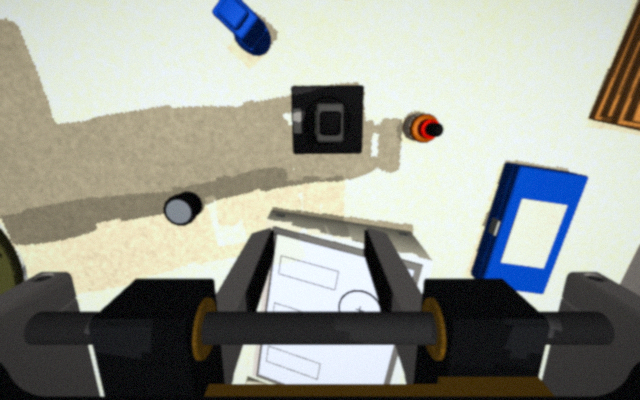

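Wrist picture: the grey meter stands in the black dock with its top at (329,122). Its narrow side lies along the finger-closing line and it is square with the image. The blue look-alike is at (245,28) and the dropper at (425,128).

```bash
python3 - <<'E'
from h import *
p=np.load("w2.npy")
print(watz(p,(329,122),122),watz(p,(329.5,122),114))
d=[watz(p,q,12) for q in((292,86),(363,85),(362,153),(293,154))];print(np.mean(d,0));print(d)
print(watz(p,(425,128),80))
E
```

```text
[526.29399598 309.12720531 122.        ] [527.03353091 309.0431492  114.        ]
[527.8938818  308.29716435  12.        ]
[array([477.61586361, 340.55327653,  12.        ]), array([562.60584507, 357.31696932,  12.        ]), array([579.38025897, 276.35185657,  12.        ]), array([491.97355955, 258.96655497,  12.        ])]
[627.8978676 320.4285653  80.       ]
```

```bash
python3 -m inch '[{"gripper":0.6,"dx":-0.001,"dy":0.03,"dz":0,"wx":0,"wy":0,"wz":0.5},{"gripper":0.6,"dx":-0.0015,"dy":0.06,"dz":0,"wx":0,"wy":0,"wz":0.5},{"gripper":0.6,"dx":-0.0015,"dy":0.0685,"dz":-0.01,"wx":0,"wy":0,"wz":0.5},{"gripper":0.6,"dx":-0.0015,"dy":0.0685,"dz":-0.035,"wx":0,"wy":0,"wz":0.5},{"gripper":0.6,"dx":-0.0015,"dy":0.0685,"dz":-0.065,"wx":0,"wy":0,"wz":0.5}]'
python3 -m inch '[{"gripper":0.6,"dx":0,"dy":0,"dz":-0.025,"wx":0,"wy":0,"wz":0},{"gripper":0.6,"dx":0,"dy":0,"dz":-0.05,"wx":0,"wy":0,"wz":0},{"gripper":0.6,"dx":0,"dy":0,"dz":-0.075,"wx":0,"wy":0,"wz":0},{"gripper":0.6,"dx":0,"dy":0,"dz":-0.09,"wx":0,"wy":0,"wz":0},{"gripper":0.6,"dx":0,"dy":0,"dz":-0.097,"wx":0,"wy":0,"wz":0}]'
python3 - <<'E'
from h import *
s=manip.read_state();print(s["eef_pos"],s["eef_rot"],s["wrist_force"],s["finger_gap"])
E
```

```text
clock: 4.47
eef_pos: [529.4, 305.1, 169.6]
eef_rot: [3.139, -0.001, 1.758]
wrist_force: [0.8, -0.5, -0.3]
finger_gap: 56.3
finger_force: 0.0
clock: 4.88
eef_pos: [528.0, 303.7, 69.7]
eef_rot: [-3.138, 0.001, 1.757]
wrist_force: [-0.4, -0.9, -0.3]
finger_gap: 56.2
finger_force: 0.0
[527.9749712  303.68195717  69.66796966] [-3.13785682e+00  1.26058465e-03  1.75731068e+00] [-0.42987456 -0.90468023 -0.33868533] 56.176967040856084
```

```bash
python3 -m inch '[{"gripper":0.6,"dx":0,"dy":0,"dz":0.002,"wx":0,"wy":0,"wz":0},{"gripper":0.6,"dx":0,"dy":0,"dz":0.002,"wx":0,"wy":0,"wz":0},{"gripper":0.6,"dx":0,"dy":0,"dz":0.002,"wx":0,"wy":0,"wz":0},{"gripper":0.6,"dx":0,"dy":0,"dz":0.002,"wx":0,"wy":0,"wz":0},{"gripper":0.6,"dx":0,"dy":0,"dz":0.002,"wx":0,"wy":0,"wz":0}]'
```

```text
clock: 5.3
eef_pos: [528.9, 306.2, 75.4]
eef_rot: [3.14, -0.0, 1.759]
wrist_force: [0.4, 0.0, -0.8]
finger_gap: 56.7
finger_force: 0.0
```

```bash
python3 -m inch '[{"gripper":0.6,"dx":-0.001,"dy":0.0015,"dz":-0.002,"wx":0,"wy":0,"wz":0},{"gripper":0.6,"dx":-0.001,"dy":0.0015,"dz":-0.002,"wx":0,"wy":0,"wz":0},{"gripper":0.2,"dx":-0.001,"dy":0.0015,"dz":-0.002,"wx":0,"wy":0,"wz":0},{"gripper":0.2,"dx":-0.001,"dy":0.0015,"dz":-0.002,"wx":0,"wy":0,"wz":0},{"gripper":0.2,"dx":-0.001,"dy":0.0015,"dz":-0.002,"wx":0,"wy":0,"wz":0}]' 25
python3 -m inch '[{"gripper":0.1,"dx":0,"dy":0,"dz":0,"wx":0,"wy":0,"wz":0},{"gripper":0.1,"dx":0,"dy":0,"dz":0,"wx":0,"wy":0,"wz":0},{"gripper":0.1,"dx":0,"dy":0,"dz":0,"wx":0,"wy":0,"wz":0},{"gripper":0.1,"dx":0,"dy":0,"dz":0,"wx":0,"wy":0,"wz":0},{"gripper":0.1,"dx":0,"dy":0,"dz":0,"wx":0,"wy":0,"wz":0}]' 25
```

```text
clock: 5.72
eef_pos: [527.5, 307.6, 72.5]
eef_rot: [-3.142, 0.0, 1.759]
wrist_force: [0.4, -0.3, 0.4]
finger_gap: 39.5
finger_force: 0.0
clock: 6.13
eef_pos: [527.5, 307.6, 72.4]
eef_rot: [-3.141, 0.0, 1.759]
wrist_force: [0.0, -0.5, -1.4]
finger_gap: 26.1
finger_force: 25.0
```

Gripped: the gap is 26.1 mm and the force 25 N, so TCP to nose is about 60.4 mm. I'll lift, then work out the target with the ring constrained to the screen plane.

```bash
python3 -m inch '[{"gripper":0.1,"dx":0,"dy":0,"dz":0.008,"wx":0,"wy":0,"wz":0},{"gripper":0.1,"dx":0,"dy":0,"dz":0.03,"wx":0,"wy":0,"wz":0},{"gripper":0.1,"dx":0,"dy":0,"dz":0.06,"wx":0,"wy":0,"wz":0},{"gripper":0.1,"dx":0,"dy":0,"dz":0.095,"wx":0,"wy":0,"wz":0},{"gripper":0.1,"dx":0,"dy":0,"dz":0.12,"wx":0,"wy":0,"wz":0}]'
python3 -m inch '[{"gripper":0.1,"dx":0.01,"dy":-0.025,"dz":0,"wx":0.1,"wy":-4,"wz":0},{"gripper":0.1,"dx":0.02,"dy":-0.05,"dz":0,"wx":0.2,"wy":-8,"wz":0},{"gripper":0.1,"dx":0.03,"dy":-0.08,"dz":0,"wx":0.3,"wy":-12,"wz":0},{"gripper":0.1,"dx":0.04,"dy":-0.11,"dz":0,"wx":0.35,"wy":-15,"wz":0},{"gripper":0.1,"dx":0.05,"dy":-0.14,"dz":0,"wx":0.35,"wy":-15,"wz":0}]'
python3 - <<'E'
from h import *
np.set_printoptions(precision=2,suppress=True)
psi=np.radians(1.35);c,s=np.cos(np.pi/12),np.sin(np.pi/12);o=np.array([576.8,52,0])
W=lambda q:Ro.from_euler('z',psi).apply([q[0]*c-4*s,q[1],67+q[0]*s+4*c])+o
r=least_squares(lambda q:np.r_[proj("top",W(q))[0]-T(396,123),proj("scene",W(q))[0]-S(373,324)],[30,40])
ring=W(r.x);n=Ro.from_euler('z',psi).apply([-s,0,c]);print(r.x,ring,r.fun,n)
np.save("ring.npy",np.r_[ring,n])
st=manip.read_state();R=Ro.from_euler('xyz',st["eef_rot"]).as_matrix()
print(st["eef_pos"],st["eef_rot"],st["wrist_force"],st["finger_gap"],"axis err deg",np.degrees(np.arccos(-R[:,2]@n)),R[:,2])
for h in(20,0,-4):print(h,ring+n*(60.4+h),ring+n*(60.4+h)-st["eef_pos"])
E
```

```text
clock: 6.55
eef_pos: [527.7, 307.7, 196.0]
eef_rot: [3.139, -0.001, 1.759]
wrist_force: [-0.6, -0.7, -1.0]
finger_gap: 25.7
finger_force: 25.0
clock: 6.97
eef_pos: [576.8, 166.5, 193.1]
eef_rot: [2.88, 0.044, 1.754]
wrist_force: [0.4, 0.2, -1.6]
finger_gap: 25.8
finger_force: 25.0
[33.53 40.7 ] [607.19  93.43  79.54] [0.01 0.31 0.1  0.42] [-0.26 -0.01  0.97]
[576.77 166.51 193.06] [2.88 0.04 1.75] [ 0.39  0.24 -1.58] 25.824328458320508 axis err deg 0.19131004138493943 [ 0.26  0.01 -0.97]
20 [586.39  92.94 157.2 ] [  9.62 -73.58 -35.85]
0 [591.56  93.06 137.89] [ 14.79 -73.45 -55.17]
-4 [592.6   93.08 134.02] [ 15.83 -73.43 -59.04]
```

Go to a 20 mm standoff and look.

```bash
python3 -m inch '[{"gripper":0.1,"dx":0.003,"dy":-0.025,"dz":-0.005,"wx":0,"wy":0,"wz":0},{"gripper":0.1,"dx":0.006,"dy":-0.05,"dz":-0.015,"wx":0,"wy":0,"wz":0},{"gripper":0.1,"dx":0.0095,"dy":-0.068,"dz":-0.027,"wx":0,"wy":0,"wz":0},{"gripper":0.1,"dx":0.0095,"dy":-0.0735,"dz":-0.036,"wx":0,"wy":0,"wz":0},{"gripper":0.1,"dx":0.0095,"dy":-0.0735,"dz":-0.036,"wx":0,"wy":0,"wz":0}]'
python3 -m inch '[{"gripper":0.1,"dx":0,"dy":0,"dz":0,"wx":0,"wy":0,"wz":0},{"gripper":0.1,"dx":0,"dy":0,"dz":0,"wx":0,"wy":0,"wz":0},{"gripper":0.1,"dx":0,"dy":0,"dz":0,"wx":0,"wy":0,"wz":0},{"gripper":0.1,"dx":0,"dy":0,"dz":0,"wx":0,"wy":0,"wz":0},{"gripper":0.1,"dx":0,"dy":0,"dz":0,"wx":0,"wy":0,"wz":0}]'
python3 - <<'E'
from h import *
np.set_printoptions(precision=2,suppress=True)
q=np.load("ring.npy");ring,n=q[:3],q[3:]
st=manip.read_state();R=Ro.from_euler('xyz',st["eef_rot"]).as_matrix();print(st["wrist_force"])
nose=st["eef_pos"]+R[:,2]*60.4;d=nose-ring
print("nose-ring along n",d@n,"lateral",d-n*(d@n),"tilt",np.degrees(np.arccos(-R[:,2]@n)))
w=manip.camera("wrist");s=manip.camera("scene")
cv2.imwrite("pics/w4.png",w);cv2.imwrite("pics/s4.png",s)
u,v=proj("scene",ring)[0].astype(int);print(proj("scene",nose),proj("scene",ring))
a=cv2.resize(s[v-65:v+35,u-60:u+60],None,fx=5,fy=5,interpolation=cv2.INTER_CUBIC);print(u-60,v-65)
cv2.imwrite("pics/c4.png",cv2.convertScaleAbs(a,alpha=1.4))
E
```

```text
clock: 7.38
eef_pos: [586.3, 92.9, 154.9]
eef_rot: [2.886, 0.042, 1.752]
wrist_force: [0.1, 0.7, -1.4]
finger_gap: 26.1
finger_force: 25.0
clock: 7.8
eef_pos: [587.1, 94.7, 156.9]
eef_rot: [2.883, 0.043, 1.754]
wrist_force: [-0.1, 0.7, -0.4]
finger_gap: 26.1
finger_force: 25.0
[-0.09  0.75 -0.35]
nose-ring along n 19.47773445575292 lateral [0.57 1.8  0.16] tilt 0.036115069814066085
[[328.41 225.87]] [[327.98 231.05]]
267 166
```

View pics/c4.png

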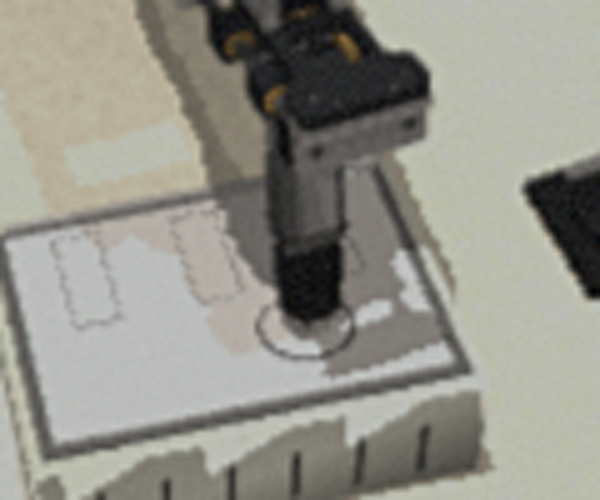

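The nose hangs over the ring: shroud centre at (310,299), ring centre at (305,325) in the crop. That matches the prediction, with about 2 mm of +y offset to remove. Now approach along the normal.

```bash
python3 -m inch '[{"gripper":0.1,"dx":0.001,"dy":-0.001,"dz":-0.005,"wx":0,"wy":0,"wz":0},{"gripper":0.1,"dx":0.002,"dy":-0.0015,"dz":-0.01,"wx":0,"wy":0,"wz":0},{"gripper":0.1,"dx":0.003,"dy":-0.0015,"dz":-0.0135,"wx":0,"wy":0,"wz":0},{"gripper":0.1,"dx":0.0035,"dy":-0.0015,"dz":-0.0155,"wx":0,"wy":0,"wz":0},{"gripper":0.1,"dx":0.0035,"dy":-0.0015,"dz":-0.0155,"wx":0,"wy":0,"wz":0}]'
cat > chk.py <<'E'
from h import *
np.set_printoptions(precision=2,suppress=True)
q=np.load("ring.npy");ring,n=q[:3],q[3:]
st=manip.read_state();R=Ro.from_euler('xyz',st["eef_rot"]).as_matrix()
nose=st["eef_pos"]+R[:,2]*60.4;d=nose-ring
print("n",d@n,"lat",d-n*(d@n),"tilt",np.degrees(np.arccos(-R[:,2]@n)),"F.n",st["wrist_force"]@n,st["wrist_force"],st["clock"])
E
python3 chk.py; python3 - <<'E'
import cv2
a=cv2.imread("pics/top0.png");b=cv2.imread("pics/top1.png")
print(a[205:213,335:360].mean((0,1)),b[205:213,335:360].mean((0,1)),a[184:190,376:381].mean((0,1)),b[184:190,376:381].mean((0,1)))
E
```

```text
clock: 8.32
eef_pos: [590.3, 92.5, 140.1]
eef_rot: [2.884, 0.042, 1.753]
wrist_force: [0.2, 0.8, -1.6]
finger_gap: 25.9
finger_force: 25.0
n 2.433319615862886 lat [-0.65 -0.54 -0.18] tilt 0.06567063872504708 F.n -1.5632157733329834 [ 0.16  0.82 -1.57] 8.3167
[131.85  125.605 122.74 ] [144.77  137.985 134.7  ] [130.83333333 126.3        121.16666667] [143.86666667 139.16666667 133.23333333]
```

```bash
python3 -m inch '[{"gripper":0.1,"dx":0.0003,"dy":0,"dz":-0.001,"wx":0,"wy":0,"wz":0},{"gripper":0.1,"dx":0.0006,"dy":0,"dz":-0.002,"wx":0,"wy":0,"wz":0},{"gripper":0.1,"dx":0.0009,"dy":0,"dz":-0.0035,"wx":0,"wy":0,"wz":0},{"gripper":0.1,"dx":0.0009,"dy":0,"dz":-0.0035,"wx":0,"wy":0,"wz":0},{"gripper":0.1,"dx":0.0009,"dy":0,"dz":-0.0035,"wx":0,"wy":0,"wz":0}]'; python3 chk.py
python3 -m inch '[{"gripper":0.1,"dx":0.0003,"dy":0,"dz":-0.001,"wx":0,"wy":0,"wz":0},{"gripper":0.1,"dx":0.0005,"dy":0,"dz":-0.002,"wx":0,"wy":0,"wz":0},{"gripper":0.1,"dx":0.0005,"dy":0,"dz":-0.002,"wx":0,"wy":0,"wz":0},{"gripper":0.1,"dx":0.0005,"dy":0,"dz":-0.002,"wx":0,"wy":0,"wz":0},{"gripper":0.1,"dx":0.0005,"dy":0,"dz":-0.002,"wx":0,"wy":0,"wz":0}]'; python3 chk.py
```

```text
clock: 8.73
eef_pos: [591.6, 92.6, 137.7]
eef_rot: [2.883, 0.043, 1.754]
wrist_force: [-1.1, 0.2, 1.7]
finger_gap: 25.7
finger_force: 25.0
n -0.19906358330450521 lat [-0.03 -0.44 -0.01] tilt 0.028876855375190424 F.n 1.9112062757685038 [-1.12  0.17  1.68] 8.7333
clock: 9.15
eef_pos: [592.1, 92.6, 135.6]
eef_rot: [2.883, 0.043, 1.754]
wrist_force: [-0.5, 1.2, 0.8]
finger_gap: 25.7
finger_force: 25.0
n -2.2989765995112403 lat [-0.05 -0.46 -0.02] tilt 0.032319177748223286 F.n 0.8523483861617147 [-0.46  1.2   0.77] 9.15
```

Contact. The force readings are noisy, so I'll average several while holding.

```bash
cat > avg.py <<'E'
from h import *
q=np.load("ring.npy");ring,n=q[:3],q[3:];F=[];D=[]
for i in range(16):
    st=manip.read_state();R=Ro.from_euler('xyz',st["eef_rot"]).as_matrix()
    F.append(st["wrist_force"]);D.append(st["eef_pos"]+R[:,2]*60.4-ring);manip.camera("top")
F=np.array(F);D=np.array(D)
print("F.n+weight",(F@n).mean()+1.04,"+-",(F@n).std()/4,"F",F.mean(0),"n",(D@n).mean(),(D@n).std(),st["clock"])
E
python3 avg.py
```

```text
F.n+weight 2.3649932230147535 +- 0.10348646551832053 F [0.90643709 0.07524309 1.61502059] n -2.373123211882779 0.051580797679568725 9.9
```

2.36 N corresponds to about 2.2 mm of shroud travel, which agrees with the geometry (2.4 mm). Advance another 1.8 mm and hold.

```bash
python3 -m inch '[{"gripper":0.1,"dx":0.0003,"dy":0,"dz":-0.0009,"wx":0,"wy":0,"wz":0},{"gripper":0.1,"dx":0.0005,"dy":0,"dz":-0.0017,"wx":0,"wy":0,"wz":0},{"gripper":0.1,"dx":0.0005,"dy":0,"dz":-0.0017,"wx":0,"wy":0,"wz":0},{"gripper":0.1,"dx":0.0005,"dy":0,"dz":-0.0017,"wx":0,"wy":0,"wz":0},{"gripper":0.1,"dx":0.0005,"dy":0,"dz":-0.0017,"wx":0,"wy":0,"wz":0}]'; python3 chk.py; python3 avg.py
python3 - <<'E'
from h import *
s=manip.camera("scene");cv2.imwrite("pics/s5.png",s)
a=cv2.resize(s[166:266,235:387],None,fx=5,fy=5,interpolation=cv2.INTER_CUBIC)
cv2.imwrite("pics/c5.png",cv2.convertScaleAbs(a,alpha=1.4))
E
```

```text
clock: 10.37
eef_pos: [592.4, 92.6, 133.7]
eef_rot: [2.883, 0.042, 1.754]
wrist_force: [-0.1, -0.8, 2.5]
finger_gap: 25.7
finger_force: 25.0
n -4.211382610022664 lat [-0.27 -0.47 -0.07] tilt 0.002706343951415192 F.n 2.466140564101533 [-0.06 -0.81  2.53] 10.3667
F.n+weight 3.413735070342283 +- 0.10182450066164922 F [0.05775665 0.10048103 2.47357725] n -4.213932520195963 0.014661592233241908 11.1167
```

View pics/c5.png

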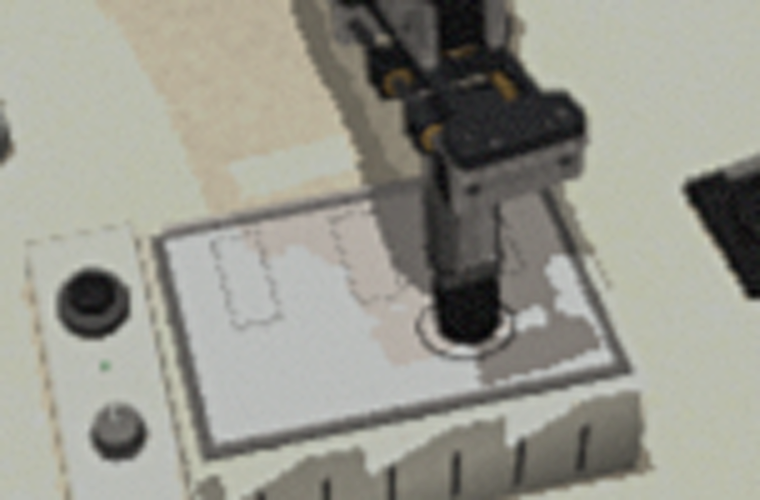

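The shroud sits wholly inside the ring: it spans u 436–502 against the ring's 417–516, with a bottom gap of about 13 px. Force 3.4 N puts the shroud about 4.5 mm in. I'll hold for just over 3 s more.

```bash

python3 -m inch '[{"gripper":0.1,"dx":0,"dy":0,"dz":0,"wx":0,"wy":0,"wz":0},{"gripper":0.1,"dx":0,"dy":0,"dz":0,"wx":0,"wy":0,"wz":0},{"gripper":0.1,"dx":0,"dy":0,"dz":0,"wx":0,"wy":0,"wz":0},{"gripper":0.1,"dx":0,"dy":0,"dz":0,"wx":0,"wy":0,"wz":0},{"gripper":0.1,"dx":0,"dy":0,"dz":0,"wx":0,"wy":0,"wz":0}]' >/dev/null
python3 avg.py; python3 avg.py; python3 avg.py; python3 avg.py; python3 chk.py
python3 -c "
from cell import manip
print(manip.sign_off())"
```

```text
F.n+weight 3.196682304899751 +- 0.1118528789485396 F [-0.04936893  0.39315933  2.22201907] n -4.22476506698941 0.013076878655541661 12.3833
F.n+weight 3.130338949181844 +- 0.11740721230475239 F [-0.2974795   0.17901585  2.08552095] n -4.22201765821686 0.011320629869555348 13.1833
F.n+weight 3.251385978066114 +- 0.0815446696546243 F [-0.35796371  0.20941546  2.19482777] n -4.215735436579375 0.014788539468101316 13.9833
F.n+weight 3.280394977080678 +- 0.11246595227857863 F [-0.39049322  0.35978047  2.21709548] n -4.220110230116278 0.013041022935849118 14.7833
n -4.221065615346667 lat [-0.22 -0.49 -0.06] tilt 0.0062182002823231 F.n 1.9224778843344341 [ 0.29 -0.18  2.07] 14.8333
the job is handed in; nothing more can be done
None
```

The job is handed in: I pressed the push head to its stop and let it go. The meter is still held square inside the ring at about 3.2 N (shroud about half way in), and had been there over 4 s when I handed in at 14.8 s. I didn't confirm from the pictures that the light came on.

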